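# Stack the cartons in the tray and load the vial holder

## Task

Set up the supplies for the next vaccination session: stack the three cartons in the shallow steel tray, the largest at the bottom, then the medium one, then the smallest on top, each lying flat with its present upper face up, centred on the one below and with its long sides along the tray's long sides. Last of all, let the vial down into the funnel of the white vial holder so that it stands fully home in the well, base first. Leave the tub of cotton buds and the dropper bottle where they stand.

Things in the scene. Friction and masses are not known exactly. Their poses are not given: they have to be found in the camera images.
- large_carton: largest printed carton, white with an orange end band: 58 (x) x 106 (y, long) x 43 mm high, 0.12 kg. Origin at the centre of its underside, z up.
- medium_carton: middle printed carton, flat, white with a magenta end band: 50 (x) x 82 (y, long) x 36 mm high, 0.05 kg. Origin at the centre of its underside, z up.
- small_carton: smallest printed carton in plan, but the tallest, white with a blue end band: 40 (x) x 60 (y, long) x 52 mm high, 0.06 kg. Origin at the centre of its underside, z up.
- vial: glass injection vial standing upright, 22 mm diameter, 47 mm high with its cap, about 0.02 kg (the upright 22 mm body that can be gripped ends about 41 mm above the base). Origin at the centre of its base, z up through the cap.
- carton_tray: shallow rectangular steel tray, fixed to the couch: outside 90 (x) x 138 (y, long) mm, inside 84 x 132 mm, floor 4 mm above the couch, surrounding lip with its top 11.5 mm above the couch. Origin at the centre of its underside, z up.
- vial_holder: white plastic one-vial holder on a round grey foot of 84 mm diameter, fixed. Origin at the centre of the foot's underside, z up, on the well's axis. Heights over the couch: well floor 8 mm; well of 27 mm inner diameter up to 38 mm; then a funnel widening to 54 mm inside, 60 mm outside at its rim, 63 mm. A vial let go upright with its base in the funnel slides down into the well.
- cotton_buds: round clear tub full of pink cotton buds, 77 mm diameter, 80 mm high, a bystander to leave alone. Origin at the centre of its underside.
- dropper_bottle: clear bottle with a pointed nozzle, 49 mm diameter, 144 mm high, a bystander to leave alone. Origin at the centre of its underside.
There are look-alikes about, which are no part of the job. What is shaped like the small_carton but brown or green is not meant.

How it is judged (in metres and radians):
On the way, in this order (a step that is already met when the one before it is completed fails the run):
1. the largest carton lies flat in the tray, released (x of large_carton in the frame of carton_tray between -0.018 and 0.018 m and y of large_carton in the frame of carton_tray between -0.018 and 0.018 m and z of large_carton in the frame of carton_tray between 0 and 0.008 m and angle between the y axis of large_carton and the y axis of carton_tray, either way round below 0.3 rad and angle between large_carton's own z axis and vertical below 0.06 rad and contact force between the fingers and large_carton below 0.2 N), for 0.2 s.
2. the medium carton lies on the largest, released (x of medium_carton in the frame of large_carton between -0.014 and 0.014 m and y of medium_carton in the frame of large_carton between -0.014 and 0.014 m and z of medium_carton in the frame of large_carton between 0.039 and 0.047 m and angle between the y axis of medium_carton and the y axis of large_carton, either way round below 0.3 rad and angle between medium_carton's own z axis and vertical below 0.06 rad and contact force between the fingers and medium_carton below 0.2 N), for 0.2 s.
3. the smallest carton lies on the medium one, released (x of small_carton in the frame of medium_carton between -0.014 and 0.014 m and y of small_carton in the frame of medium_carton between -0.014 and 0.014 m and z of small_carton in the frame of medium_carton between 0.032 and 0.04 m and angle between the y axis of small_carton and the y axis of medium_carton, either way round below 0.3 rad and angle between small_carton's own z axis and vertical below 0.06 rad and contact force between the fingers and small_carton below 0.2 N), for 0.2 s.
4. the vial stands in the well of the holder, released (z of vial in the frame of vial_holder between 0.004 and 0.013 m and horizontal distance between vial and vial_holder below 0.008 m and angle between vial's own z axis and vertical below 0.25 rad and contact force between the fingers and vial below 0.2 N), for 0.2 s.
At the end, for the whole second after the job is handed in: Largest carton flat in the tray (18 mm of centre in x, y), medium on it, smallest on that (14 mm of the one below in x, y), long sides parallel within 0.3 rad; vial on the well floor (5 mm in height, 8 mm of the axis, tilt under 0.25 rad); all released and at rest (all of step 1 and all of step 2 and all of step 3 and all of step 4 and linear speed of each of large_carton, medium_carton, small_carton, vial below 0.02 m/s); the robot touches nothing.
It fails at once if the tub of cotton buds is displaced by more than 30 mm or tipped (distance of cotton_buds from where it was at the start of the episode above 0.03 m or angle between cotton_buds's own z axis and vertical above 0.4 rad).
It fails at once if the dropper bottle is displaced by more than 30 mm or tipped (distance of dropper_bottle from where it was at the start of the episode above 0.03 m or angle between dropper_bottle's own z axis and vertical above 0.4 rad).
It also fails if it takes over 104 s, if anything falls off the work surface, if the arm or the gripper's body presses on something with over 40 N, if the wrist force passes 120 N, or if a joint passes its speed limit or range.

## Robot

A 6-joint arm with a two-finger parallel gripper is mounted at the origin on a cart in front of the work surface, level with it; the furniture and walls round the work are solid. World frame = base frame: x ahead of the robot, y to its left, z up, the work surface at z = 0. Lengths are in m, angles in degrees, forces in N, time in s.
With the tool pointing down it reaches from about 0.35 to 0.925 m from the base axis. Payload 6.4 kg.
Tool frame: the origin (TCP) lies between the finger pads; the fingertips stand 22 mm ahead of it and the grasp point (between the pads) lies 3 mm ahead of it; z points along the fingers, y is the line along which they close (so a half turn about z gives the same grasp; the last joint's range is limited). The gripper opens to 94 mm and grips with 3 to 60 N. Pads are 16 mm wide; open, the fingers measure 119 mm over their backs; the gripper's body (75 mm by 177 mm) begins 78 mm behind the grasp point.
Start: joints at [63.363, 14.043, 89.255, -0, 76.702, -9.975], TCP at [0.186, 0.623, 0.227] pointing down, gripper open.
Joint ranges: [-179.41, 179.41], [-58.25, 129.5], [7.25, 145.43], [-54.29, 234.29], [11.92, 165.04], [-157.13, 157.13]. Speed limits (degrees/s): [147.25, 147.25, 180, 180, 180, 180].

## Interface

Orientations are given as a 3x3 rotation matrix whose columns are the frame's x, y, z axes.
In Python, from workcell import ctrl gives the robot as it stands.
- The arm moves only by the tool apply_moves, never from a script. Its argument "targets" is text: rows parted by semicolons, each of 7 numbers parted by spaces: the shift along the tool's x, y, z in m, then the turn, a rotation vector about the tool's x, y, z in rad, then the opening, from -1 (shut) to 1 (fully open). A call has 1 to 10 rows; each row shifts and turns the commanded pose from where the row before left it, along the tool's axes as they then stand; what a row does not reach is not made up. A row lasts 1/10 s, in which the tool goes at most 50 mm and 8.59 degrees, less where a joint would pass 70% of its speed; a pose out of reach is approached as far as the arm can. A call with a gripper value outside its range is refused whole. The fingers move at their own pace and stop on an object; "force" is the grip in N (left out, the last holds). Time passes only in rows, so rows that do not move let the fingers close. It gives the time, the measured TCP pose, the force, the opening and the grip force at its end, in the units of the state.
- ctrl.read_state(): the state, without advancing time (a new reading comes with each control period).
- ctrl.read_camera(name): name is "side" or "top"; returns a dict with "image" (384x512x3 uint8, red, green, blue), "mtx" (3x3 intrinsics, pixels), "k1" (the pictures are not rectified: a ray, as slopes to the right and down, at radius r is drawn at 1 + k1 r^2 times it, then the intrinsics apply), "rvec" (rotation vector, rad) and "tvec" (3), from world to camera coordinates, as OpenCV has them. Camera axes: x right, y down, z forward; pixel columns grow to the right and rows downward; lengths in m; the calibration is good to about 2 mm. A picture is of the moment at which its call begins. There is no depth.
- ctrl.finish_job(): hands the job in; it is judged then, once.
Trained networks look in a picture, given as the dict that the camera call returned (one of the last four; its "shot" number tells which), for a name from the list of things; names that differ only in an ending like _2 or _b are one class to them, and where a whole thing is asked for, a point or a joint stands for the part that bears it (a point fixed in the world has none). Each returns a list of dicts, best first, with "conf" (0 to 1); they miss things now and then, are a little off and sometimes report something else, mostly with a low value. They report only what shows in the picture. A call takes as long as a camera call. They do not tell look-alikes from the thing itself.
- ctrl.silhouettes(picture, query): "mask" (384x512 bool, what is visible of it).
- ctrl.pinpoint(picture, query): "centre" ([x, y, z] in m, in the coordinates of the camera as it stood for that picture, good to about 4 mm: a listed point, or the origin of a listed thing).
The state is a dict: "t": time; "joint_positions": joint angles; "joint_vel": joint speeds; "joint_torque": joint torques, N m; "position": TCP position; "orientation": TCP orientation; "force": force on the tool from outside, world axes, zero at the start; "torque": the same for the moment, N m; "opening": finger opening in m; "gripper_force": force on a finger pad.
Only numpy, scipy, OpenCV 4.12 (cv2) and the standard library are available. Lean on these libraries where they do the work, as an engineer would, in place of code of your own. Each camera call takes 0.05 s, during which the arm holds its last target. There are 200 camera calls.

## Working session

There is one attempt and no reset: what is moved stays moved. The work goes in short steps, Python scripts to look and compute and a tool call to move; the robot and the scene stay as the last step left them, time stands still between calls to the robot, and variables do not carry over. Pictures are saved under pics/ and viewed, at most 14 in all, crops included, and the job is handed in when it is done.

Besides the shell and the picture viewer there is one more tool, called by a JSON object that holds its "name" and its "arguments", one argument or row to a line. apply_moves: Moves the arm, as the interface text tells. Its arguments: {"type":"object","properties":{"targets":{"type":"string"},"force":{"type":"number"}},"required":["targets"]}

```bash
mkdir -p pics
cat > h.py <<'E'
import numpy as np, cv2
from workcell import ctrl
NAMES=["large_carton","medium_carton","small_carton","vial","carton_tray","vial_holder","cotton_buds","dropper_bottle"]
def shot(n): return ctrl.read_camera(n)
def save(p,f): cv2.imwrite('pics/'+f,cv2.cvtColor(p["image"],cv2.COLOR_RGB2BGR))
def RT(p): return cv2.Rodrigues(np.array(p["rvec"],float))[0],np.array(p["tvec"],float).ravel()
def c2w(p,c):
    R,t=RT(p); return R.T@(np.array(c)-t)
def proj(p,X):
    d=np.zeros(5); R,t=RT(p); c=(R@np.atleast_2d(X).T).T+t
    s=c[:,:2]/c[:,2:]; s=s*(1+p["k1"]*(s**2).sum(1,keepdims=True))
    K=np.array(p["mtx"]); return s@K[:2,:2].T+K[:2,2]
def ray(p,uv,z):
    K=np.array(p["mtx"]); d=np.atleast_2d(uv)-K[:2,2]; d=d/[K[0,0],K[1,1]]; s=d.copy()
    for _ in range(30): s=d/(1+p["k1"]*(s**2).sum(1,keepdims=True))
    R,t=RT(p); v=np.c_[s,np.ones(len(s))]@R; o=-R.T@t
    return o+v*((z-o[2])/v[:,2:])
E
python3 - <<'E'
from h import *
np.set_printoptions(precision=3,suppress=True)
s=ctrl.read_state(); print(s["t"],s["position"],s["orientation"])
for n in ("side","top"):
    p=shot(n); save(p,n+'0.png'); R,t=RT(p); print(n,-R.T@t,p["k1"])
    for q in NAMES:
        for d in ctrl.pinpoint(p,q)[:4]: print(q,round(d["conf"],2),c2w(p,d["centre"]),proj(p,c2w(p,d["centre"]))[0])
E
```

```text
0.0 [0.186 0.622 0.226] [[-0.958  0.287 -0.001]
 [ 0.287  0.958 -0.002]
 [ 0.    -0.002 -1.   ]]
side [ 0.227 -0.908  0.523] 0.0032277228192877337
large_carton 0.88 [0.612 0.082 0.003] [239.311 182.189]
medium_carton 0.87 [ 0.644  0.3   -0.003] [224.983 157.063]
small_carton 0.92 [ 0.438 -0.119 -0.001] [203.12  228.653]
small_carton 0.89 [ 0.565 -0.218 -0.005] [267.079 240.13 ]
small_carton 0.76 [0.456 0.091 0.001] [188.034 190.395]
small_carton 0.68 [ 0.541 -0.077 -0.003] [236.174 213.185]
vial 0.54 [ 0.622 -0.127 -0.001] [272.071 215.421]
carton_tray 0.64 [0.423 0.236 0.   ] [165.85  173.043]
vial_holder 0.65 [ 0.445 -0.28   0.003] [228.114 265.02 ]
cotton_buds 0.86 [0.78  0.105 0.002] [284.772 170.987]
dropper_bottle 0.94 [ 0.567 -0.426  0.   ] [313.671 294.336]
top [ 0.548 -0.046  1.167] 0.03930456127881583
large_carton 0.68 [ 0.607  0.078 -0.001] [190.402 192.011]
medium_carton 0.67 [ 0.643  0.301 -0.   ] [105.126 176.219]
small_carton 0.9 [ 0.568 -0.222  0.003] [304.036 209.856]
small_carton 0.77 [0.456 0.087 0.001] [185.021 249.941]
small_carton 0.72 [ 0.446 -0.122  0.003] [265.216 255.525]
small_carton 0.7 [ 0.544 -0.081  0.001] [250.322 217.728]
vial 0.44 [ 0.62  -0.131 -0.002] [269.91  189.228]
carton_tray 0.84 [ 0.43   0.233 -0.003] [128.331 258.653]
vial_holder 0.9 [ 0.444 -0.28   0.005] [325.354 258.008]
cotton_buds 0.64 [0.776 0.106 0.006] [181.505 127.759]
```

```bash
python3 - <<'E'
import cv2
for n in("side","top"):
    i=cv2.imread(f'pics/{n}0.png')
    i=i[60:360,60:460]
    cv2.imwrite(f'pics/{n}0b.png',cv2.resize(i,(800,600),interpolation=cv2.INTER_CUBIC))
E
python3 - <<'E'
from h import *
np.set_printoptions(precision=4,suppress=True)
H=dict(large_carton=.043,medium_carton=.036,small_carton=.052,carton_tray=.0115)
p=shot("top")
for q,h in H.items():
    for d in ctrl.silhouettes(p,q)[:5]:
        m=d["mask"].astype(np.uint8)
        c=max(cv2.findContours(m,0,1)[0],key=cv2.contourArea)[:,0]
        w=ray(p,c,h)[:,:2].astype(np.float32)*1000
        (cx,cy),(a,b),an=cv2.minAreaRect(w); bx=cv2.boxPoints(((cx,cy),(a,b),an))
        e=bx[1]-bx[0]; f=bx[2]-bx[1]; l=e if np.hypot(*e)>np.hypot(*f) else f
        print(q,round(d["conf"],2),"c",cx,cy,"size",a,b,"long dir deg",np.degrees(np.arctan2(l[1],l[0]))%180, "rgb",np.median(p["image"][d["mask"]],0))
E
```

```text
large_carton 0.95 c 607.5548095703125 75.82293701171875 size 59.46063232421875 106.53459167480469 long dir deg 96.80286 rgb [250. 249. 248.]
medium_carton 0.81 c 636.6046752929688 292.6741943359375 size 51.834529876708984 90.39791870117188 long dir deg 94.11725 rgb [249.  248.  247.5]
small_carton 0.83 c 544.5241088867188 -76.11152648925781 size 57.75297927856445 40.28422164916992 long dir deg 1.3778783 rgb [ 76. 185. 100.]
small_carton 0.68 c 445.4782409667969 -118.70323944091797 size 42.49888229370117 61.42594528198242 long dir deg 158.80528 rgb [134.  84.  55.]
small_carton 0.66 c 568.6513061523438 -215.45675659179688 size 40.519508361816406 64.66831970214844 long dir deg 117.82784 rgb [ 74. 178.  96.]
small_carton 0.62 c 433.3609619140625 -15.662609100341797 size 43.96473693847656 60.533119201660156 long dir deg 110.209236 rgb [247. 247. 247.]
small_carton 0.56 c 453.8683776855469 86.32749938964844 size 59.350006103515625 41.07337188720703 long dir deg 80.96566 rgb [136.  85.  56.]
carton_tray 0.55 c 426.74359130859375 231.7993621826172 size 94.23680877685547 143.45042419433594 long dir deg 103.01532 rgb [226. 223. 229.]
```

View pics/side0b.png

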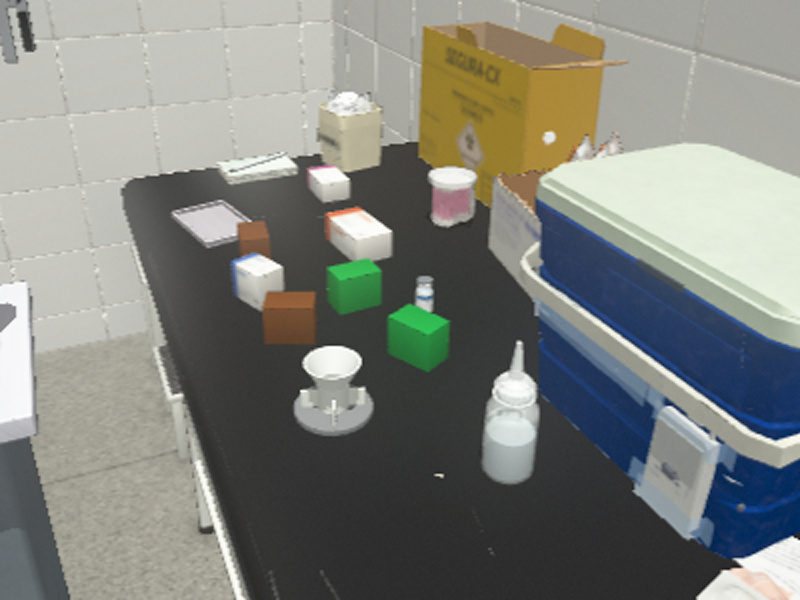

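View pics/top0b.png

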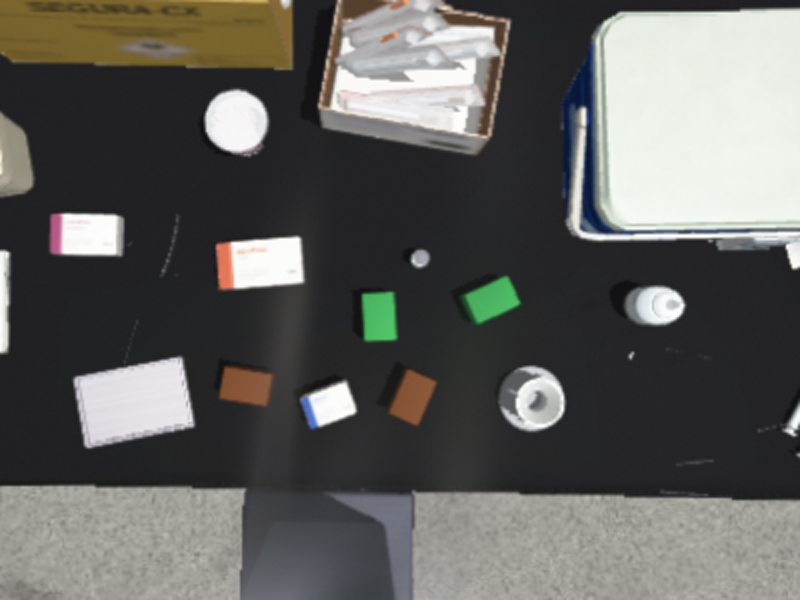

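The side view shows the white cartons with orange (crop 358,233), magenta (328,182) and blue (258,280) bands, the vial at (425,293), the holder at (332,385) and the tray at (212,222). The top view matches: small carton (329,403), large (260,263), medium (87,235), tray (135,402). Brown and green boxes are decoys. Next I fit models to the masks in both views.

```bash
cat > fit.py <<'E'
from h import *
from scipy.optimize import minimize
DIM=dict(large_carton=(58,106,43),medium_carton=(50,82,36),small_carton=(40,60,52),carton_tray=(90,138,11.5))
def disc(r,z,n=40):
    a=np.linspace(0,2*np.pi,n); return np.c_[r*np.cos(a),r*np.sin(a),0*a+z]
def parts(q):
    if q in DIM:
        x,y,z=np.array(DIM[q])/1000
        return [np.array([[i*x/2,j*y/2,k*z] for i in(-1,1) for j in(-1,1) for k in(0,1)])]
    if q=="vial": return [np.r_[disc(.011,0),disc(.011,.035),disc(.0095,.047)]]
    return [np.r_[disc(.042,0),disc(.042,.004)],np.r_[disc(.0165,0),disc(.0165,.038)],np.r_[disc(.0165,.038),disc(.03,.063)]]
S=8
def render(p,q,v):
    c,s=np.cos(v[3]),np.sin(v[3]); R=np.array([[c,-s,0],[s,c,0],[0,0,1]]); 
    m=np.zeros((384*S//2,512*S//2),np.uint8)
    for P in parts(q):
        u=proj(p,P@R.T+v[:3]); h=cv2.convexHull(((u+.5)*S/2-.5).astype(np.float32))
        cv2.fillConvexPoly(m,np.round(h*16).astype(np.int32),255,shift=4)
    return cv2.resize(m,(512,384),interpolation=cv2.INTER_AREA)/255.
def fit(ms,q,v0,free):
    v0=np.array(v0,float); sc=np.array([.006,.006,.006,.1])[free]
    def f(d):
        v=v0.copy(); v[free]+=d*sc; r=0
        for p,m in ms: r+=np.abs(render(p,q,v)-m).sum()/m.sum()
        return r
    o=minimize(f,np.zeros(len(free)),method="Nelder-Mead",options=dict(initial_simplex=np.r_[np.zeros((1,len(free))),np.eye(len(free))],xatol=.01,fatol=1e-4,maxfev=250))
    v=v0.copy(); v[free]+=o.x*sc; return v,o.fun
def mask_near(p,q,X):
    best=None
    u=proj(p,X)[0]
    for d in ctrl.silhouettes(p,q):
        ys,xs=np.nonzero(d["mask"]); e=np.hypot(xs.mean()-u[0],ys.mean()-u[1])
        if best is None or e<best[0]: best=(e,d["mask"].astype(float))
    return best[1] if best and best[0]<15 else None
E
cat > loc.py <<'E'
import sys
from fit import *
np.set_printoptions(precision=4,suppress=True)
G=dict(large_carton=(.607,.078,0,.12),medium_carton=(.643,.299,0,.07),small_carton=(.433,-.016,0,.35),carton_tray=(.427,.234,0,.22),vial=(.621,-.129,0,0),vial_holder=(.444,-.28,0,0))
if __name__=="__main__":
    ps=[shot("side"),shot("top")]
    for q,v in G.items():
        ms=[(p,mask_near(p,q,np.array(v[:3])+[0,0,.02])) for p in ps]; ms=[x for x in ms if x[1] is not None]
        free=[0,1,2] if q[0]=="v" else [0,1,2,3]
        v1,e=fit(ms,q,v,free); print(q,len(ms),"free z",v1[:3],np.degrees(v1[3]),round(e,3),end=" | ")
        free.remove(2)
        v1,e=fit(ms,q,v,free); print("z0",v1[:2],np.degrees(v1[3]),round(e,3),end=" | ")
        for m in ms: print(fit([m],q,v,free)[0][[0,1,3]],end=" ")
        print()
E
python3 loc.py
```

```text
large_carton 2 free z [0.6075 0.0804 0.0002] 5.54107632120089 0.308 | z0 [0.6079 0.0806] 5.009536919031451 0.304 | [0.6078 0.0858 0.0486] [0.6081 0.0769 0.1219] 
medium_carton 2 free z [0.6384 0.2997 0.0009] 0.6950472814561061 0.134 | z0 [0.6387 0.3   ] 1.0887887398841702 0.135 | [0.6392 0.3034 0.0015] [0.6387 0.2998 0.0237] 
small_carton 2 free z [ 0.4305 -0.0143 -0.0012] 18.71912074837429 0.434 | z0 [ 0.4307 -0.0141] 16.661476560771252 0.436 | [ 0.43   -0.0097  0.1621] [ 0.4309 -0.0144  0.3698] 
carton_tray 2 free z [0.4272 0.2334 0.0013] 12.607802538790857 0.43 | z0 [0.427  0.2345] 13.80826043867888 0.438 | [0.4247 0.2435 0.1326] [0.4268 0.2334 0.2324] 
vial 1 free z [ 0.6214 -0.1283 -0.0078] 0.0 0.601 | z0 [ 0.6208 -0.1258] 0.0 0.616 | [ 0.6208 -0.1258  0.    ] 
vial_holder 2 free z [ 0.4406 -0.2785  0.0038] 0.0 0.166 | z0 [ 0.4412 -0.2772] 0.0 0.214 | [ 0.4417 -0.2733  0.    ] [ 0.4418 -0.2797  0.    ]
```

{"name": "apply_moves", "arguments": {
  "targets": "0 0 0 0 0 0.145 1;0 0 0 0 0 0.145 1;0 0 0 0 0 0.145 1;0 0 0 0 0 0.145 1;0 0 0 0 0 0.145 1;0 0 0 0 0 0.145 1;0 0 0 0 0 0.145 1;0 0 0 0 0 0.145 1;-0.02 0.012 0 0 0 0 1;-0.037 0.022 0 0 0 0 1",
  "force": 12
}}

```text
t: 2.85
position: [0.2263, 0.5707, 0.2274]
orientation: [[-0.123, 0.992, 0.0], [0.992, 0.123, 0.001], [0.001, 0.0, -1.0]]
force: [0.9, -0.7, 0.0]
opening: 0.0941
gripper_force: 0.0
```

{"name": "apply_moves", "arguments": {
  "targets": "-0.037 0.022 0 0 0 0 1;-0.037 0.022 0 0 0 0 1;-0.037 0.022 0 0 0 0 1;-0.037 0.022 0 0 0 0 1;-0.037 0.022 0 0 0 0 1;-0.037 0.022 0 0 0 0 1;-0.037 0.022 0 0 0 0 1;-0.037 0.022 0 0 0 0 1;-0.037 0.022 0 0 0 0 1;-0.037 0.022 0 0 0 0 1"
}}

```text
t: 3.85
position: [0.4906, 0.2277, 0.2278]
orientation: [[-0.12, 0.993, 0.001], [0.993, 0.12, 0.0], [0.0, 0.001, -1.0]]
force: [0.2, 0.9, -0.3]
opening: 0.0939
gripper_force: 0.0
```

```bash
cat > go.py <<'E'
import sys
from h import *
# go.py x y z psi : remaining shift in the tool frame as it stands and as it will be after the turn
np.set_printoptions(precision=4,suppress=True)
s=ctrl.read_state(); R=np.array(s["orientation"]); P=np.array(s["position"])
x,y,z,psi=map(float,sys.argv[1:5]); d=np.array([x,y,z])-P
cur=np.degrees(np.arctan2(R[1,1],R[0,1])); c,n=np.cos(np.radians(psi)),np.sin(np.radians(psi))
T=np.array([[-n,c,0],[c,n,0],[0,0,-1]]).T
print("t",s["t"],"pos",P,"psi",cur,"z",R[:,2],"open",s["opening"],"gf",s["gripper_force"],"F",np.array(s["force"]))
print("shift now",R.T@d,"after turn",T.T@d,"turn z",np.radians((cur-psi+180)%360-180), "j",np.round(s["joint_positions"],1))
E
python3 go.py 0.608 0.077 0.12 6.8
```

```text
t 3.85 pos [0.4906 0.2277 0.2278] psi 6.870104153806527 z [ 0.0007  0.0002 -1.    ] open 0.09385653838375008 gf 0.0 F [ 0.1678  0.902  -0.3402]
shift now [-0.1637  0.0985  0.1078] after turn [-0.1635  0.0988  0.1078] turn z 0.001223548303248633 j [ 12.9  -0.7 105.3   0.   75.4   6. ]
```

{"name": "apply_moves", "arguments": {
  "targets": "-0.033 0.02 0 0 0 0 1;-0.033 0.02 0.01 0 0 0 1;-0.033 0.02 0.02 0 0 0 1;-0.033 0.02 0.03 0 0 0 1;-0.032 0.0185 0.03 0 0 0 1;0 0 0.03 0 0 0 1;0 0 0.03 0 0 0 1;0 0 0.025 0 0 0 1;0 0 0.018 0 0 0 1;0 0 0 0 0 0 1"
}}

```text
t: 4.85
position: [0.6048, 0.0782, 0.0314]
orientation: [[-0.12, 0.993, -0.006], [0.993, 0.12, 0.0], [0.001, -0.006, -1.0]]
force: [0.1, -0.8, 0.6]
opening: 0.0936
gripper_force: 0.0
```

{"name": "apply_moves", "arguments": {
  "targets": "0 0 0 0 0 0 0.3;0 0 0 0 0 0 -0.2;0 0 0 0 0 0 -0.5;0 0 0 0 0 0 -0.5;0 0 0 0 0 0 -0.5;0 0 0 0 0 0 -0.5",
  "force": 12
}}

```text
t: 5.45
position: [0.6075, 0.0782, 0.0352]
orientation: [[-0.12, 0.993, 0.001], [0.993, 0.12, -0.0], [-0.0, 0.001, -1.0]]
force: [-0.1, 0.3, 2.8]
opening: 0.0579
gripper_force: 12.0
```

```bash
python3 go.py 0.427 0.2334 0.12 13.2;  python3 - <<'E'
from h import *
p=shot("top"); save(p,'t1.png'); i=p["image"][110:270,60:300,::-1]; cv2.imwrite('pics/t1b.png',cv2.resize(i,(720,480)))
E
```

```text
t 5.45 pos [0.6075 0.0782 0.0352] psi 6.870319165068953 z [ 0.0011 -0.     -1.    ] open 0.0579333036374007 gf 11.978933662176132 F [-0.1488  0.3394  2.819 ]
shift now [ 0.1757 -0.1606 -0.085 ] after turn [ 0.1924 -0.1403 -0.0848] turn z -0.1104737711699306 j [ -3.3  22.8 100.5   0.   56.7 -10.1]
```

View pics/t1b.png

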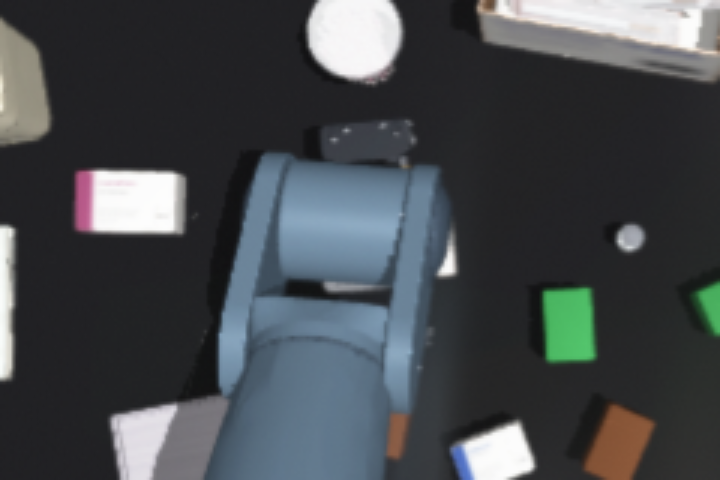

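{"name": "apply_moves", "arguments": {
  "targets": "0 0 -0.015 0 0 0 -0.5;0 0 -0.03 0 0 0 -0.5;0 0 -0.035 0 0 0 -0.5;0 0 0 0 0 -0.11 -0.5;0.02 -0.015 0 0 0 0 -0.5;0.033 -0.024 0 0 0 0 -0.5;0.035 -0.025 0 0 0 0 -0.5;0.035 -0.025 0 0 0 0 -0.5;0.035 -0.025 0 0 0 0 -0.5;0.02 -0.015 0 0 0 0 -0.5"
}}

```text
t: 6.5
position: [0.4383, 0.2235, 0.1146]
orientation: [[-0.23, 0.973, -0.001], [0.973, 0.23, 0.0], [0.0, -0.001, -1.0]]
force: [0.2, -1.1, -1.2]
opening: 0.0583
gripper_force: 12.0
```

{"name": "apply_moves", "arguments": {
  "targets": "0.014 -0.011 0 0 0 0 -0.5;0 0 0 0 0 0 -0.5;0 0 0 0 0 0 -0.5"
}}

```text
t: 6.8
position: [0.4276, 0.233, 0.1149]
orientation: [[-0.228, 0.974, 0.001], [0.974, 0.228, -0.0], [-0.0, 0.001, -1.0]]
force: [0.5, -0.8, -1.0]
opening: 0.0581
gripper_force: 12.0
```

```bash
python3 go.py 0.427 0.2334 0.0395 13.2
python3 - <<'E'
from fit import *
np.set_printoptions(precision=4,suppress=True)
p=shot("side"); save(p,'s2.png')
for z in (.08,.084):
    m=mask_near(p,"large_carton",np.array([.427,.234,.1]))
    if m is not None: print(fit([(p,m)],"large_carton",(.427,.234,z,.22),[0,1,3]))
i=p["image"][100:260,60:300,::-1]; cv2.imwrite('pics/s2b.png',cv2.resize(i,(720,480)))
E
```

```text
t 6.8 pos [0.4276 0.233  0.1149] psi 13.189988772944439 z [ 0.0011 -0.0001 -1.    ] open 0.05813524649125925 gf 11.97183072566986 F [ 0.5218 -0.8479 -1.0004]
shift now [ 0.0005 -0.0006  0.0754] after turn [ 0.0005 -0.0005  0.0754] turn z -0.00017472887428445521 j [ 15.2  -0.2 117.5  -0.   62.6   2.1]
(array([ 0.4353,  0.2367,  0.08  , -0.0071]), np.float64(0.1652540586126924))
(array([ 0.4331,  0.2273,  0.084 , -0.0114]), np.float64(0.16981516620985312))
```

View pics/s2b.png

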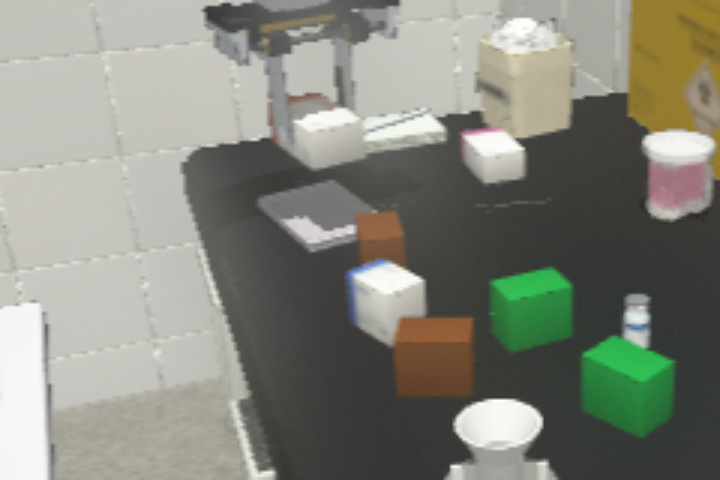

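The large carton hangs level over the tray (crop about 320,135). I'll lower it and release.

{"name": "apply_moves", "arguments": {
  "targets": "0 0 0.02 0 0 0 -0.5;0 0 0.02 0 0 0 -0.5;0 0 0.015 0 0 0 -0.5;0 0 0.01 0 0 0 -0.5;0 0 0.006 0 0 0 -0.5;0 0 0.0035 0 0 0 -0.5;0 0 0 0 0 0 -0.5;0 0 0 0 0 0 -0.5"
}}

```text
t: 7.75
position: [0.4276, 0.2333, 0.0405]
orientation: [[-0.228, 0.974, 0.001], [0.974, 0.228, 0.0], [0.0, 0.001, -1.0]]
force: [0.0, -0.3, -1.1]
opening: 0.0582
gripper_force: 12.0
```

{"name": "apply_moves", "arguments": {
  "targets": "0 0 0 0 0 0 0;0 0 0 0 0 0 0.5;0 0 0 0 0 0 1;0 0 0 0 0 0 1;0 0 -0.01 0 0 0 1;0 0 -0.03 0 0 0 1;0 0 -0.04 0 0 0 1;0 0 -0.04 0 0 0 1;0 0 -0.03 0 0 0 1;0 0 0 0 0 0 1"
}}

```text
t: 8.75
position: [0.43, 0.2341, 0.1959]
orientation: [[-0.228, 0.974, 0.01], [0.974, 0.228, 0.003], [0.0, 0.011, -1.0]]
force: [0.3, -0.1, -0.5]
opening: 0.094
gripper_force: 0.0
```

```bash
python3 go.py 0.6385 0.300 0.12 2.5
```

```text
t 8.75 pos [0.43   0.2341 0.1959] psi 13.187355591749078 z [ 0.0103  0.0029 -0.9999] open 0.09403155645660946 gf 0.0 F [ 0.3422 -0.122  -0.5017]
shift now [0.0165 0.2172 0.0782] after turn [0.0567 0.2112 0.0759] turn z 0.1865295434074484 j [ 15.3  -6.5 114.3   0.   71.6   2.1]
```

{"name": "apply_moves", "arguments": {
  "targets": "0 0 0 0 0 0.093 1;0 0 0 0 0 0.093 1;0.006 0.024 0 0 0 0 1;0.011 0.04 0 0 0 0 1;0.011 0.04 0 0 0 0 1;0.011 0.04 0 0 0 0 1;0.011 0.04 0 0 0 0 1;0.007 0.03 0 0 0 0 1;0 0 0 0 0 0 1;0 0 0 0 0 0 1"
}}

```text
t: 9.75
position: [0.6377, 0.2993, 0.1883]
orientation: [[-0.044, 0.999, -0.003], [0.999, 0.044, -0.001], [-0.001, -0.003, -1.0]]
force: [-0.5, 0.7, 0.6]
opening: 0.0938
gripper_force: 0.0
```

```bash
python3 go.py 0.6385 0.300 0.12 2.5
cat > chk.py <<'E'
import sys
from fit import *
np.set_printoptions(precision=4,suppress=True)
# chk.py name x y z yawdeg
q=sys.argv[1]; v=list(map(float,sys.argv[2:6])); v[3]=np.radians(v[3])
for n in("side","top"):
    p=shot(n); m=mask_near(p,q,np.array(v[:3])+[0,0,.02])
    if m is None: print(n,"none"); continue
    r,e=fit([(p,m)],q,v,[0,1,3]); print(n,r[:3],np.degrees(r[3]),round(e,3))
E
python3 chk.py large_carton .428 .234 .004 13; python3 chk.py medium_carton .6385 .3 0 2
python3 - <<'E'
from h import *
p=shot("top"); i=p["image"][110:310,60:300,::-1]; cv2.imwrite('pics/t3b.png',cv2.resize(i,(720,600)))
E
```

```text
t 9.75 pos [0.6377 0.2993 0.1883] psi 2.5160281204017325 z [-0.0027 -0.0008 -1.    ] open 0.09381887072567381 gf 0.0 F [-0.5342  0.7249  0.6137]
shift now [0.0007 0.0011 0.0683] after turn [0.0007 0.0009 0.0683] turn z 0.0002797434739162311 j [15.9 23.1 82.1 -0.  74.9 13.4]
side [0.426  0.2392 0.004 ] 11.987090863073378 0.116
top [0.428  0.2326 0.004 ] 14.949365855978506 0.082
side [0.6387 0.3071 0.    ] -0.05871172876880532 0.073
top [0.6389 0.2998 0.    ] 1.4897918771544691 0.028
```

View pics/t3b.png

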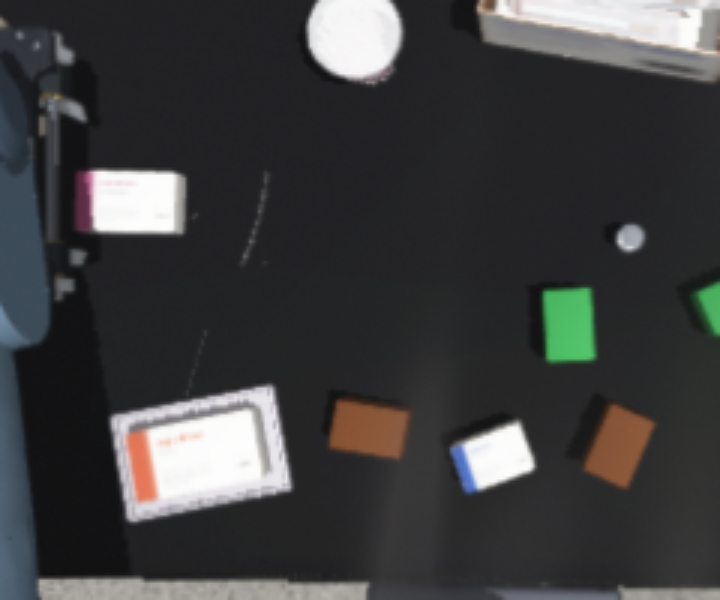

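The large carton sits centred in the tray (crop 195,455), and the medium one is where I measured it (130,202). Descending on it.

{"name": "apply_moves", "arguments": {
  "targets": "0 0.001 0.02 0 0 0 1;0 0 0.035 0 0 0 1;0 0 0.035 0 0 0 1;0 0 0.03 0 0 0 1;0 0 0.022 0 0 0 1;0 0 0.015 0 0 0 1;0 0 0 0 0 0 1;0 0 0 0 0 0 0.2;0 0 0 0 0 0 -0.3;0 0 0 0 0 0 -0.5",
  "force": 8
}}

```text
t: 11.2
position: [0.6404, 0.2999, 0.0348]
orientation: [[-0.044, 0.999, 0.003], [0.999, 0.044, 0.001], [0.001, 0.003, -1.0]]
force: [-0.3, 0.4, 0.2]
opening: 0.0733
gripper_force: 0.0
```

{"name": "apply_moves", "arguments": {
  "targets": "0 0 0 0 0 0 -0.5;0 0 0 0 0 0 -0.5;0 0 0 0 0 0 -0.5"
}}

```text
t: 11.5
position: [0.6394, 0.2996, 0.0333]
orientation: [[-0.044, 0.999, 0.0], [0.999, 0.044, 0.0], [0.0, 0.0, -1.0]]
force: [-0.4, 0.6, 0.7]
opening: 0.0505
gripper_force: 8.0
```

```bash
python3 go.py 0.428 0.2335 0.14 13.5
```

```text
t 11.5 pos [0.6394 0.2996 0.0333] psi 2.5178854068853145 z [ 0.0003  0.0001 -1.    ] open 0.05051510849019889 gf 7.9518114030361176 F [-0.4022  0.5892  0.7177]
shift now [-0.0568 -0.2141 -0.1068] after turn [-0.015  -0.221  -0.1067] turn z -0.19167405848116867 j [15.9 33.4 85.5  0.  61.1 13.4]
```

{"name": "apply_moves", "arguments": {
  "targets": "0 0 -0.015 0 0 0 -0.5;0 0 -0.03 0 0 0 -0.5;0 0 -0.035 0 0 0 -0.5;0 0 -0.027 0 0 -0.096 -0.5;0 0 0 0 0 -0.096 -0.5;-0.002 -0.023 0 0 0 0 -0.5;-0.003 -0.04 0 0 0 0 -0.5;-0.003 -0.045 0 0 0 0 -0.5;-0.003 -0.045 0 0 0 0 -0.5;-0.003 -0.04 0 0 0 0 -0.5"
}}

```text
t: 12.5
position: [0.453, 0.2403, 0.1406]
orientation: [[-0.234, 0.972, 0.0], [0.972, 0.234, 0.0], [0.0, 0.0, -1.0]]
force: [-0.5, 0.7, -0.2]
opening: 0.0501
gripper_force: 7.9
```

{"name": "apply_moves", "arguments": {
  "targets": "-0.001 -0.02 0 0 0 0 -0.5;0 -0.008 0 0 0 0 -0.5;0 0 0 0 0 0 -0.5;0 0 0 0 0 0 -0.5"
}}

```text
t: 12.9
position: [0.4292, 0.2336, 0.1408]
orientation: [[-0.234, 0.972, 0.002], [0.972, 0.234, 0.001], [0.0, 0.002, -1.0]]
force: [0.5, -0.2, -1.6]
opening: 0.0505
gripper_force: 7.9
```

```bash
python3 go.py 0.428 0.2335 0.0808 13.5
```

```text
t 12.9 pos [0.4292 0.2336 0.1408] psi 13.515004110125059 z [ 0.0019  0.0005 -1.    ] open 0.05050849745033646 gf 7.946943640708923 F [ 0.4506 -0.181  -1.647 ]
shift now [ 0.0001 -0.0013  0.06  ] after turn [ 0.0001 -0.0012  0.06  ] turn z 0.0002618711230141535 j [ 15.2  -2.2 116.5   0.   65.6   1.7]
```

{"name": "apply_moves", "arguments": {
  "targets": "0 -0.001 0.018 0 0 0 -0.5;0 0 0.018 0 0 0 -0.5;0 0 0.012 0 0 0 -0.5;0 0 0.007 0 0 0 -0.5;0 0 0.0045 0 0 0 -0.5;0 0 0 0 0 0 -0.5;0 0 0 0 0 0 -0.5"
}}

```text
t: 13.6
position: [0.4275, 0.2333, 0.081]
orientation: [[-0.234, 0.972, 0.001], [0.972, 0.234, 0.0], [0.0, 0.001, -1.0]]
force: [0.4, 0.6, -1.6]
opening: 0.0509
gripper_force: 8.0
```

{"name": "apply_moves", "arguments": {
  "targets": "0 0 0 0 0 0 0;0 0 0 0 0 0 0.5;0 0 0 0 0 0 1;0 0 0 0 0 0 1;0 0 -0.01 0 0 0 1;0 0 -0.03 0 0 0 1;0 0 -0.04 0 0 0 1;0 0 -0.025 0 0 0 1;0 0 -0.01 0 0 0 1;0 0 0 0 0 0 1"
}}

```text
t: 14.6
position: [0.4278, 0.2334, 0.1971]
orientation: [[-0.234, 0.972, 0.003], [0.972, 0.234, 0.001], [0.0, 0.003, -1.0]]
force: [0.2, 0.6, -0.7]
opening: 0.0941
gripper_force: 0.0
```

```bash
python3 go.py 0.431 -0.0145 0.18 20.5
```

```text
t 14.6 pos [0.4278 0.2334 0.1971] psi 13.523486293637477 z [ 0.0033  0.0009 -1.    ] open 0.094097599216167 gf 0.0 F [ 0.1731  0.6401 -0.6932]
shift now [-0.2418 -0.0549  0.0169] after turn [-0.2333 -0.0838  0.0171] turn z -0.12176313448653868 j [ 15.3  -6.7 114.3   0.   72.2   1.7]
```

{"name": "apply_moves", "arguments": {
  "targets": "0 0 0 0 0 -0.122 1;-0.02 -0.007 0 0 0 0 1;-0.036 -0.013 0 0 0 0 1;-0.04 -0.0145 0 0 0 0 1;-0.04 -0.0145 0 0 0 0 1;-0.04 -0.0145 0 0 0 0 1;-0.036 -0.013 0 0 0 0 1;-0.021 -0.0075 0 0 0 0 1;0 0 0 0 0 0 1;0 0 0 0 0 0 1"
}}

```text
t: 15.6
position: [0.4291, -0.0142, 0.194]
orientation: [[-0.349, 0.937, -0.003], [0.937, 0.349, 0.001], [0.002, -0.002, -1.0]]
force: [0.2, -0.1, 0.4]
opening: 0.0941
gripper_force: 0.0
```

```bash
python3 go.py 0.431 -0.0145 0.04 20.5
python3 chk.py medium_carton .428 .234 .047 13.5;python3 chk.py large_carton .428 .234 .004 13.5; python3 chk.py small_carton .431 -.0145 0 20
python3 - <<'E'
from h import *
p=shot("top"); a=p["image"][180:300,60:300,::-1]; q=shot("side"); b=q["image"][120:260,100:340,::-1]
cv2.imwrite('pics/t4b.png',np.vstack([cv2.resize(a,(528,264)),cv2.resize(b,(528,308))]))
E
```

```text
t 15.6 pos [ 0.4291 -0.0142  0.194 ] psi 20.449490390494933 z [-0.0027  0.0012 -1.    ] open 0.09414416981721996 gf 0.0 F [ 0.1566 -0.1425  0.4006]
shift now [-0.0012  0.002   0.154 ] after turn [-0.0009  0.0017  0.154 ] turn z -0.0008815589897601008 j [-17.1 -15.3 122.    0.   73.5 -37.6]
side none
top [0.4287 0.2311 0.047 ] 12.163101281285655 0.063
side [0.4248 0.2328 0.004 ] 8.144003816467269 0.583
top none
side [ 0.4308 -0.0074  0.    ] 18.119094257632195 0.247
top [ 0.4338 -0.0165  0.    ] 20.410569550386644 1.806
```

View pics/t4b.png

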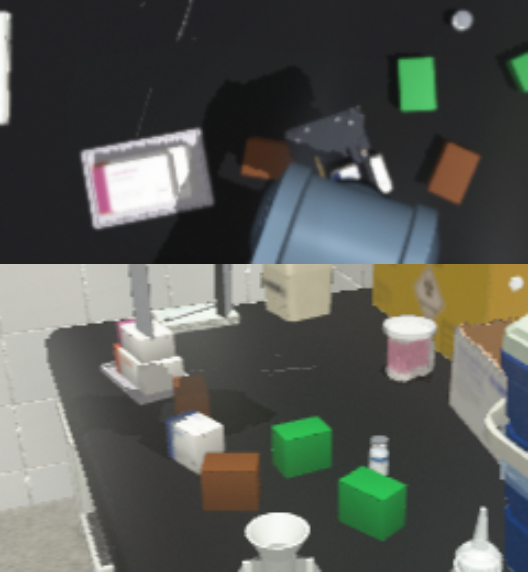

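The medium carton is on the large one (crop 147,340). Descending on the blue-banded small carton.

{"name": "apply_moves", "arguments": {
  "targets": "0 0.001 0.02 0 0 0 1;0 0 0.035 0 0 0 1;0 0 0.035 0 0 0 1;0 0 0.03 0 0 0 1;0 0 0.02 0 0 0 1;0 0 0.013 0 0 0 1;0 0 0 0 0 0 1;0 0 0 0 0 0 0.2;0 0 0 0 0 0 -0.3;0 0 0 0 0 0 -0.6",
  "force": 8
}}

```text
t: 17.3
position: [0.4317, -0.0144, 0.0435]
orientation: [[-0.35, 0.937, 0.002], [0.937, 0.35, -0.001], [-0.001, 0.002, -1.0]]
force: [0.1, 0.1, -0.7]
opening: 0.0734
gripper_force: 0.0
```

{"name": "apply_moves", "arguments": {
  "targets": "0 0 0 0 0 0 -0.6;0 0 0 0 0 0 -0.6;0 0 0 0 0 0 -0.6;0 0 0 0 0 0 -0.6"
}}

```text
t: 17.7
position: [0.4309, -0.0142, 0.0425]
orientation: [[-0.35, 0.937, 0.0], [0.937, 0.35, -0.0], [-0.0, 0.0, -1.0]]
force: [0.0, -0.5, -0.6]
opening: 0.0416
gripper_force: 0.0
```

```bash
python3 go.py 0.428 0.2325 0.16 13
```

```text
t 17.7 pos [ 0.4309 -0.0142  0.0425] psi 20.512239298071695 z [ 0.0002 -0.0001 -1.    ] open 0.041634665734788696 gf 0.0 F [ 0.032  -0.4551 -0.5584]
shift now [ 0.2321  0.0838 -0.1175] after turn [ 0.2411  0.0527 -0.1175] turn z 0.13111330994905895 j [-17.   -0.1 126.7  -0.   53.3 -37.5]
```

Not yet closed; a few more rows, then lift.

{"name": "apply_moves", "arguments": {
  "targets": "0 0 0 0 0 0 -0.6;0 0 0 0 0 0 -0.6;0 0 0 0 0 0 -0.6"
}}

```text
t: 18.0
position: [0.4309, -0.0142, 0.0425]
orientation: [[-0.35, 0.937, -0.0], [0.937, 0.35, 0.0], [0.0, -0.0, -1.0]]
force: [-0.7, 0.1, 1.4]
opening: 0.0402
gripper_force: 8.0
```

{"name": "apply_moves", "arguments": {
  "targets": "0 0 -0.015 0 0 0 -0.6;0 0 -0.035 0 0 0 -0.6;0 0 -0.035 0 0 0 -0.6;0 0 -0.025 0 0 0 -0.6;0 0 -0.01 0 0 0.131 -0.6;0.02 0.005 0 0 0 0 -0.6;0.035 0.0075 0 0 0 0 -0.6;0.035 0.0075 0 0 0 0 -0.6;0.035 0.0075 0 0 0 0 -0.6;0.035 0.0075 0 0 0 0 -0.6"
}}

```text
t: 19.0
position: [0.4286, 0.1509, 0.1623]
orientation: [[-0.225, 0.974, 0.0], [0.974, 0.225, -0.0], [-0.0, 0.0, -1.0]]
force: [0.7, -1.2, -1.3]
opening: 0.04
gripper_force: 8.0
```

{"name": "apply_moves", "arguments": {
  "targets": "0.035 0.0075 0 0 0 0 -0.6;0.03 0.0065 0 0 0 0 -0.6;0.016 0.0037 0 0 0 0 -0.6;0 0 0 0 0 0 -0.6;0 0 0 0 0 0 -0.6"
}}

```text
t: 19.5
position: [0.4277, 0.2323, 0.1621]
orientation: [[-0.226, 0.974, -0.001], [0.974, 0.226, -0.001], [-0.0, -0.001, -1.0]]
force: [0.2, 0.5, -0.8]
opening: 0.0403
gripper_force: 8.0
```

```bash
python3 go.py 0.428 0.2325 0.126 13
python3 - <<'E'
from h import *
q=shot("side"); b=q["image"][80:240,60:300,::-1]
cv2.imwrite('pics/s5b.png',cv2.resize(b,(720,480)))
E
```

```text
t 19.5 pos [0.4277 0.2323 0.1621] psi 13.045265971169462 z [-0.0007 -0.0005 -1.    ] open 0.04027968224075583 gf 7.964206784963608 F [ 0.1616  0.4809 -0.7946]
shift now [0.0002 0.0004 0.0361] after turn [0.0002 0.0004 0.0361] turn z 0.0007900402360200924 j [ 15.1  -4.1 115.8  -0.   68.3   2.1]
```

View pics/s5b.png

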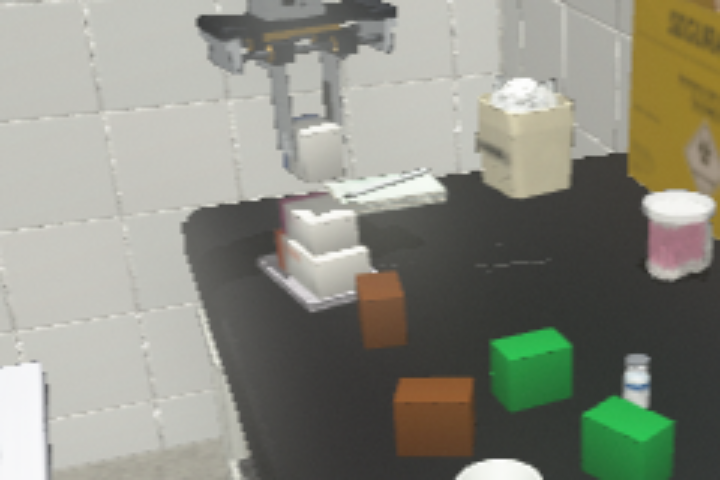

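The small carton hangs level over the stack (crop 318,150). Setting it down.

{"name": "apply_moves", "arguments": {
  "targets": "0 0 0.012 0 0 0 -0.6;0 0 0.012 0 0 0 -0.6;0 0 0.007 0 0 0 -0.6;0 0 0.0045 0 0 0 -0.6;0 0 0 0 0 0 -0.6;0 0 0 0 0 0 -0.6"
}}

```text
t: 20.15
position: [0.4281, 0.2325, 0.127]
orientation: [[-0.225, 0.974, 0.0], [0.974, 0.225, 0.0], [0.0, 0.0, -1.0]]
force: [0.1, 1.0, -0.3]
opening: 0.0401
gripper_force: 8.0
```

{"name": "apply_moves", "arguments": {
  "targets": "0 0 0 0 0 0 0;0 0 0 0 0 0 0.3;0 0 0 0 0 0 0.6;0 0 0 0 0 0 0.6;0 0 -0.01 0 0 0 0.6;0 0 -0.03 0 0 0 0.6;0 0 -0.04 0 0 0 0.6;0 0 -0.02 0 0 0 0.6;0 0 0 0 0 0 0.6;0 0 0 0 0 0 0.6"
}}

```text
t: 21.15
position: [0.4278, 0.2324, 0.2269]
orientation: [[-0.225, 0.974, 0.0], [0.974, 0.225, 0.0], [-0.0, 0.0, -1.0]]
force: [-0.1, -0.4, -1.4]
opening: 0.0757
gripper_force: 0.0
```

```bash
python3 go.py 0.6205 -0.129 0.2 90
```

```text
t 21.15 pos [0.4278 0.2324 0.2269] psi 13.006711897547628 z [ 0.0003  0.0001 -1.    ] open 0.075653344239501 gf 0.0 F [-0.1248 -0.3904 -1.3516]
shift now [-0.3955  0.1064  0.0269] after turn [-0.1927 -0.3614  0.0269] turn z -1.343786379324371 j [ 15.1  -8.4 112.6  -0.   75.8   2.1]
```

```bash
python3 - <<'E'
from fit import *
np.set_printoptions(precision=4,suppress=True)
for n in("top","side"):
    p=shot(n)
    for q,X in (("vial",[.621,-.129,0]),("vial_holder",[.443,-.279,0])):
        m=mask_near(p,q,np.array(X)+[0,0,.02])
        if m is not None: print(n,q,fit([(p,m)],q,[*X,0],[0,1]))
        for d in ctrl.pinpoint(p,q): print(" pin",d["conf"],c2w(p,d["centre"]))
    if n=="top":
        a=cv2.resize(p["image"][160:290,240:400,::-1],(640,520),interpolation=cv2.INTER_CUBIC)
        for X,r,z in (([.621,-.129],.0095,.047),([.442,-.279],.030,.063),([.442,-.279],.0135,.038),([.442,-.279],.042,.004)):
            u=(proj(p,disc(r,z)+[*X,0])-[240,160]+.5)*4
            cv2.polylines(a,[np.int32(u)],True,(0,0,255),1)
        cv2.imwrite('pics/t6b.png',a)
    else: cv2.imwrite('pics/s6b.png',cv2.resize(p["image"][90:240,60:300,::-1],(720,450)))
E
python3 chk.py small_carton .428 .2325 .083 13
```

```text
pin 0.37 [ 0.6213 -0.1297 -0.0017]
top vial_holder (array([ 0.442 , -0.2795,  0.    ,  0.    ]), np.float64(0.039437923929902544))
 pin 0.77 [ 0.4437 -0.2808  0.0026]
side vial (array([ 0.6221, -0.1199,  0.    ,  0.    ]), np.float64(0.22379084967320262))
 pin 0.42 [ 0.6215 -0.1264  0.0012]
side vial_holder (array([ 0.4413, -0.2732,  0.    ,  0.    ]), np.float64(0.07529476105454488))
 pin 0.76 [ 0.4444 -0.2816  0.002 ]
side [0.4286 0.2344 0.083 ] 16.97830003581556 0.054
top [0.4286 0.2295 0.083 ] 16.442878684397 0.133
```

View pics/t6b.png

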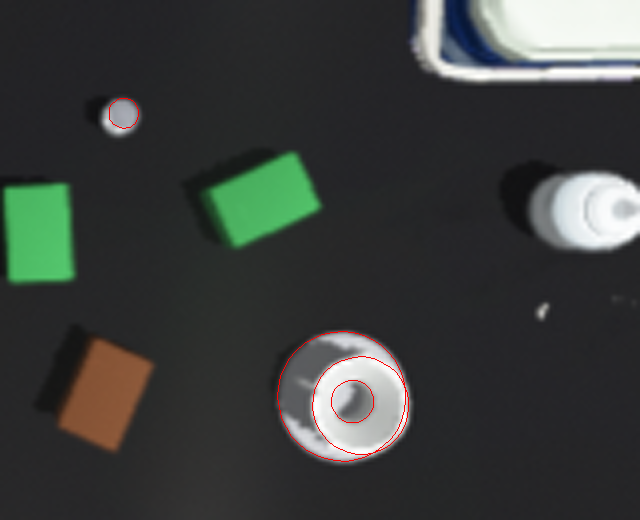

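View pics/s6b.png

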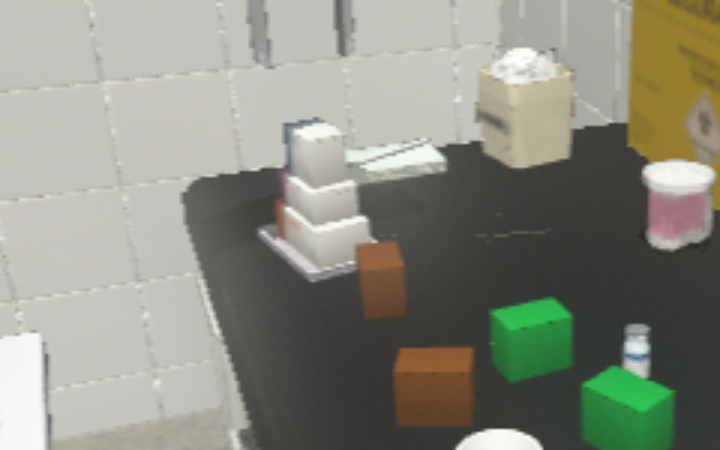

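The overlay fits the vial (crop 123,113) and the holder well (352,402), and the stack stands straight (320,200). On to the vial.

{"name": "apply_moves", "arguments": {
  "targets": "-0.025 0.0066 0 0 0 0 0.3;-0.042 0.0114 0 0 0 0 0.3;-0.045 0.012 0 0 0 0 0.3;-0.045 0.012 0 0 0 0 0.3;-0.045 0.012 0 0 0 0 0.3;-0.045 0.012 0 0 0 0 0.3;-0.045 0.012 0 0 0 0 0.3;-0.045 0.012 0 0 0 0 0.3;-0.04 0.011 0 0 0 0 0.3;-0.0185 0.0054 0 0 0 0 0.3",
  "force": 5
}}

```text
t: 22.85
position: [0.6216, -0.1322, 0.2267]
orientation: [[-0.222, 0.975, 0.0], [0.975, 0.222, -0.001], [-0.001, 0.0, -1.0]]
force: [-0.8, 0.4, -0.5]
opening: 0.0612
gripper_force: 0.0
```

{"name": "apply_moves", "arguments": {
  "targets": "0 0 0.025 0 0 0 0.3;0 0 0.04 0 0 0 0.3;0 0 0.04 0 0 0 0.3;0 0 0.02 0 0 0 0.3;0 0 0 0 0 0 0.3"
}}

```text
t: 23.35
position: [0.618, -0.128, 0.0978]
orientation: [[-0.225, 0.974, -0.007], [0.974, 0.225, 0.003], [0.004, -0.006, -1.0]]
force: [0.3, 0.4, -0.3]
opening: 0.0607
gripper_force: 0.0
```

```bash
python3 go.py 0.6205 -0.129 0.037 13
```

```text
t 23.35 pos [ 0.618  -0.128   0.0978] psi 12.998794456959393 z [-0.0072  0.0028 -1.    ] open 0.06073245213700004 gf 0.0 F [ 0.2769  0.4313 -0.2635]
shift now [-0.0018  0.0025  0.0608] after turn [-0.0015  0.0022  0.0608] turn z -2.1040695333185837e-05 j [-22.   19.9  96.5  -0.   64.  -35. ]
```

{"name": "apply_moves", "arguments": {
  "targets": "0 0 0 0 0 0 0.3;0 0 0.015 0 0 0 0.3;0 0 0.02 0 0 0 0.3;0 0 0.02 0 0 0 0.3;0 0 0.01 0 0 0 0.3;0 0 0 0 0 0 0.3;0 0 0 0 0 0 0.3"
}}

```text
t: 24.05
position: [0.6213, -0.1292, 0.0379]
orientation: [[-0.225, 0.974, 0.001], [0.974, 0.225, -0.001], [-0.001, 0.001, -1.0]]
force: [0.2, 0.2, -0.4]
opening: 0.0612
gripper_force: 0.0
```

```bash
python3 go.py 0.6205 -0.129 0.037 13
```

```text
t 24.05 pos [ 0.6213 -0.1292  0.0379] psi 13.008299286329596 z [ 0.0014 -0.0006 -1.    ] open 0.06119244234657179 gf 0.0 F [ 0.1623  0.1983 -0.4385]
shift now [ 0.0004 -0.0008  0.0009] after turn [ 0.0004 -0.0008  0.0009] turn z 0.0001448498720170753 j [-22.   25.   97.1  -0.   57.8 -35. ]
```

{"name": "apply_moves", "arguments": {
  "targets": "0 0 0 0 0 0 0;0 0 0 0 0 0 -0.3;0 0 0 0 0 0 -0.7;0 0 0 0 0 0 -0.7;0 0 0 0 0 0 -0.7;0 0 0 0 0 0 -0.7;0 0 0 0 0 0 -0.7;0 0 0 0 0 0 -0.7"
}}

```text
t: 24.85
position: [0.6207, -0.129, 0.0371]
orientation: [[-0.225, 0.974, 0.0], [0.974, 0.225, -0.0], [-0.0, 0.0, -1.0]]
force: [-0.1, -0.6, -0.2]
opening: 0.022
gripper_force: 5.0
```

```bash
python3 go.py 0.442 -0.279 0.13 13
```

```text
t 24.85 pos [ 0.6207 -0.129   0.0371] psi 13.008144411479483 z [ 0. -0. -1.] open 0.02204387803680608 gf 5.00004306435585 F [-0.1303 -0.5842 -0.1964]
shift now [-0.106  -0.2079 -0.0929] after turn [-0.106  -0.2079 -0.0929] turn z 0.00014214679595435741 j [-22.   25.   97.1  -0.   57.8 -35. ]
```

{"name": "apply_moves", "arguments": {
  "targets": "0 0 -0.015 0 0 0 -0.7;0 0 -0.03 0 0 0 -0.7;0 0 -0.035 0 0 0 -0.7;0 0 -0.025 0 0 0 -0.7;-0.01 -0.02 0 0 0 0 -0.7;-0.018 -0.035 0 0 0 0 -0.7;-0.021 -0.041 0 0 0 0 -0.7;-0.021 -0.041 0 0 0 0 -0.7;-0.018 -0.035 0 0 0 0 -0.7;-0.012 -0.024 0 0 0 0 -0.7"
}}

```text
t: 25.85
position: [0.4506, -0.2719, 0.1431]
orientation: [[-0.224, 0.975, 0.001], [0.975, 0.224, -0.001], [-0.001, 0.0, -1.0]]
force: [-0.1, 0.1, -0.5]
opening: 0.0218
gripper_force: 5.0
```

{"name": "apply_moves", "arguments": {
  "targets": "-0.006 -0.012 0 0 0 0 -0.7;0 0 0 0 0 0 -0.7;0 0 0 0 0 0 -0.7;0 0 0 0 0 0 -0.7"
}}

```text
t: 26.25
position: [0.4427, -0.2783, 0.1421]
orientation: [[-0.226, 0.974, 0.0], [0.974, 0.226, 0.0], [-0.0, 0.0, -1.0]]
force: [-0.0, -0.3, -0.9]
opening: 0.0219
gripper_force: 5.0
```

```bash
python3 go.py 0.442 -0.279 0.087 13
python3 - <<'E'
from fit import *
np.set_printoptions(precision=4,suppress=True)
p=shot("side")
for q in("vial","vial_holder"):
    for d in ctrl.pinpoint(p,q): print(q,d["conf"],c2w(p,d["centre"]))
    for d in ctrl.silhouettes(p,q)[:1]:
        if q=="vial":
            print(fit([(p,d["mask"].astype(float))],q,[.442,-.279,.105,0],[0,2]))
        else: print(fit([(p,d["mask"].astype(float))],q,[.442,-.279,0,0],[0,1]))
cv2.imwrite('pics/s7b.png',cv2.resize(p["image"][170:300,160:340,::-1],(720,520),interpolation=cv2.INTER_CUBIC))
E
```

```text
t 26.25 pos [ 0.4427 -0.2783  0.1421] psi 13.089592935186452 z [ 0.0004  0.     -1.    ] open 0.021886387741747372 gf 4.999932423233986 F [-0.0202 -0.3203 -0.8727]
shift now [-0.0005 -0.0009  0.0551] after turn [-0.0005 -0.0008  0.0551] turn z 0.0015636917055295982 j [-44.6   2.5 111.6   0.   65.9 -57.7]
vial 0.72 [ 0.4415 -0.2778  0.1035]
(array([ 0.4425, -0.279 ,  0.1064,  0.    ]), np.float64(0.5788992869875222))
vial_holder 0.56 [ 0.4458 -0.2792  0.0017]
(array([ 0.4416, -0.2748,  0.    ,  0.    ]), np.float64(0.06046406235837941))
```

View pics/s7b.png

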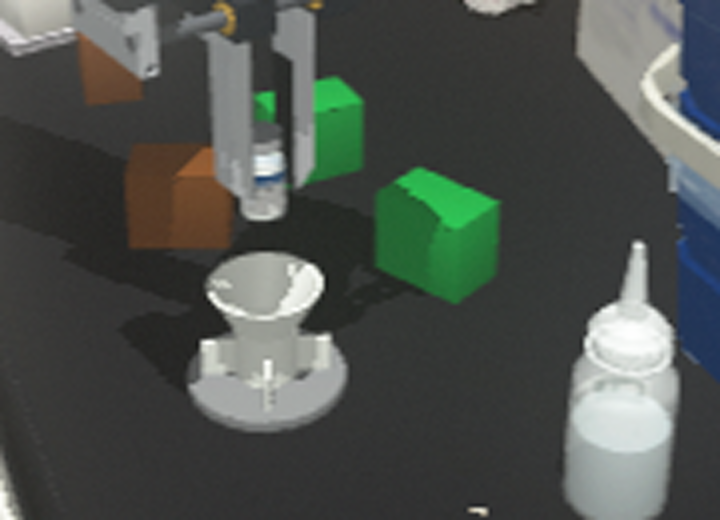

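The vial hangs upright right above the funnel (crop 264,170 above 265,285). Lowering.

{"name": "apply_moves", "arguments": {
  "targets": "-0.0005 -0.0005 0.015 0 0 0 -0.7;0 0 0.017 0 0 0 -0.7;0 0 0.013 0 0 0 -0.7;0 0 0.007 0 0 0 -0.7;0 0 0.003 0 0 0 -0.7;0 0 0 0 0 0 -0.7;0 0 0 0 0 0 -0.7;0 0 0 0 0 0 -0.7"
}}

```text
t: 27.3
position: [0.4418, -0.28, 0.0877]
orientation: [[-0.225, 0.974, 0.001], [0.974, 0.225, -0.001], [-0.001, 0.001, -1.0]]
force: [-0.2, 1.1, -0.8]
opening: 0.0219
gripper_force: 5.0
```

{"name": "apply_moves", "arguments": {
  "targets": "0 0 0 0 0 0 -0.3;0 0 0 0 0 0 0;0 0 0 0 0 0 0.3;0 0 0 0 0 0 0.3;0 0 0 0 0 0 0.3;0 0 -0.02 0 0 0 0.3;0 0 -0.04 0 0 0 0.3;0 0 -0.04 0 0 0 0.3;0 0 0 0 0 0 0.3;0 0 0 0 0 0 0.3"
}}

```text
t: 28.3
position: [0.4418, -0.28, 0.1878]
orientation: [[-0.225, 0.974, 0.002], [0.974, 0.225, -0.001], [-0.002, 0.001, -1.0]]
force: [-0.9, 0.7, -1.4]
opening: 0.0607
gripper_force: 0.0
```

```bash
python3 go.py 0.442 -0.279 0.19 13
python3 - <<'E'
from fit import *
np.set_printoptions(precision=4,suppress=True)
p=shot("side")
for d in ctrl.pinpoint(p,"vial"): print(d["conf"],c2w(p,d["centre"]))
cv2.imwrite('pics/s8b.png',cv2.resize(p["image"][140:300,130:370,::-1],(780,520),interpolation=cv2.INTER_CUBIC))
E
```

```text
t 28.3 pos [ 0.4418 -0.28    0.1878] psi 13.008158949325624 z [ 0.0015 -0.0015 -1.    ] open 0.060691250123607966 gf 0.0 F [-0.9041  0.6906 -1.3916]
shift now [ 0.0009  0.0004 -0.0022] after turn [ 0.0009  0.0004 -0.0022] turn z 0.00014240052923566863 j [-44.8  -0.8 109.8   0.   70.9 -57.8]
```

View pics/s8b.png

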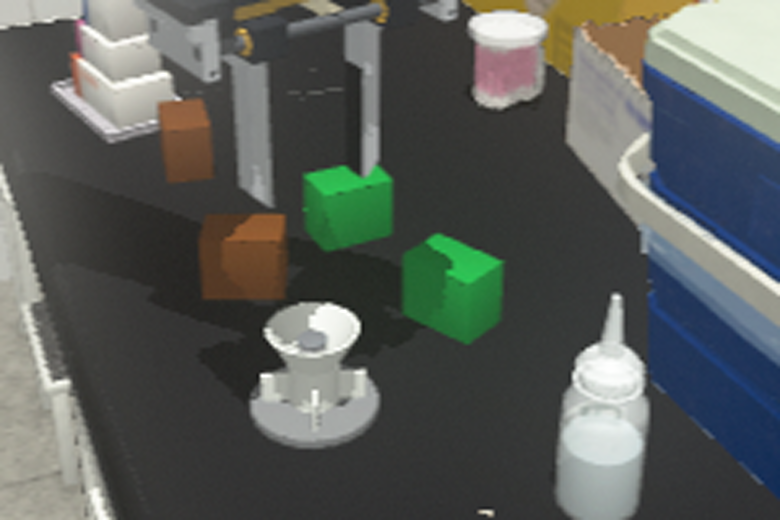

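The vial's grey cap shows inside the funnel (crop 312,340). I'll back off, then check its depth from both views.

{"name": "apply_moves", "arguments": {
  "targets": "0.02 0 -0.02 0 0 0 0.3;0.04 0 0 0 0 0 0.3;0.04 0 0 0 0 0 0.3;0.04 0 0 0 0 0 0.3;0.04 0 0 0 0 0 0.3;0.04 0 0 0 0 0 0.3;0.02 0 0 0 0 0 0.3;0 0 0 0 0 0 0.3"
}}

```text
t: 29.2
position: [0.3861, -0.0437, 0.2052]
orientation: [[-0.228, 0.974, -0.003], [0.974, 0.228, 0.001], [0.002, -0.002, -1.0]]
force: [-0.1, 0.4, 0.4]
opening: 0.0612
gripper_force: 0.0
```

Run:
```python
from fit import *
out=[]
for n in("side","top"):
    p=shot(n); c=proj(p,[.442,-.279,.05])[0].astype(int)
    a=cv2.resize(p["image"][c[1]-25:c[1]+25,c[0]-25:c[0]+25,::-1],(500,500),interpolation=cv2.INTER_CUBIC); a=cv2.resize(a,(390,390))
    for z,col in((.055,(0,0,255)),(.070,(255,0,0))):
        u=(proj(p,disc(.0095,z)+[.442,-.279 if n=="top" else -.276,0])-(c-25)+.5)*7.8
        cv2.polylines(a,[np.int32(u)],True,col,1)
    out.append(a)
cv2.imwrite('pics/v9.png',np.hstack(out))
```

```text
(no output)
```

View pics/v9.png

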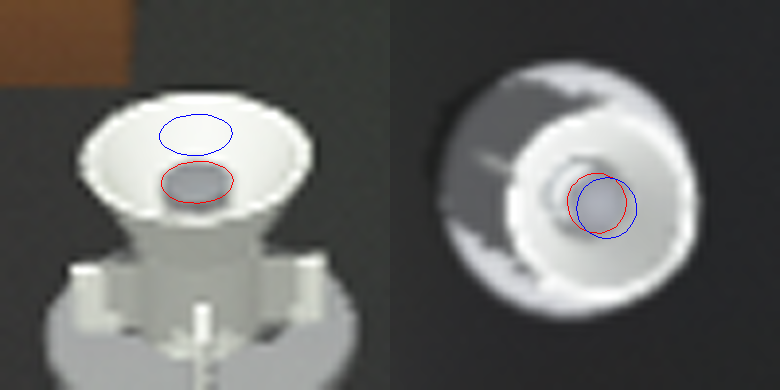

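The cap sits at the fully home height (red circle), so I'm handing in.

{"name": "apply_moves", "arguments": {
  "targets": "0 0 0 0 0 0 0.3;0 0 0 0 0 0 0.3;0 0 0 0 0 0 0.3"
}}

```text
t: 29.6
position: [0.3875, -0.0465, 0.2068]
orientation: [[-0.224, 0.975, -0.001], [0.975, 0.224, 0.0], [0.0, -0.0, -1.0]]
force: [-0.4, 0.3, 0.3]
opening: 0.0613
gripper_force: 0.0
```

```bash
python3 -c "
from workcell import ctrl
print(ctrl.finish_job())"
```

```text
the job is handed in; nothing more can be done
None
```

The three cartons are stacked in the tray, the vial stands fully home in the holder, and the job was handed in at about 30 s of the 104 s; the hand-in returned no verdict.

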